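# Run a fixture plate out to the reference rod and hold it down

### The job

Slide the aluminium fixture plate along the blue work rest, away from its handle end, until its front edge is directly under the red reference rod, so that the screw holes in its front half hang clear of the rest. Keep it lying flat on the rest all the way (slide it, do not lift it off or let it tip), and bring it square to the rest and centred on its width. So far out it would tip over by itself, so finish while still holding the plate by its black handle, pressing it lightly down onto the rest, at standstill; leave the spool, the tip cleaner and the red side cutters where they are.

Things in the scene. Friction and masses are not known exactly. Their poses are not given: they have to be found in the camera images.
- riser: Work rest: blue cast block with a dark steel top, 200 mm long (its x), 90 mm wide (its y), 80 mm high, fixed to the bench. Origin: centre of its underside, on the bench; z up. Its x axis points outward, the way the plate is to slide, so the outer end of the top is at x = +0.100, top face at z = +0.080. Points roughly to the robot's left.
- plate: Fixture plate: loose aluminium bar 280 mm long (its x), 60 wide (y), 10 thick, 0.3 to 0.65 kg, with eight small holes, lying slightly askew on the rest, its front 40 to 75 mm beyond the outer end. Origin: centre of its underside; x points to its front end (outward), z up. Balance point about 7 mm behind the origin: not held, it tips once it overhangs by more than about 147 mm.
- plate_front (a point): Point on the plate: middle of the top edge of its front end (plate frame x = +0.140, y = 0, z = +0.010). Axes as the plate's.
- plate_handle (a point): Point on the plate: middle of the bar of the black bridge handle near its rear end (plate frame x = -0.100, y = 0, z = +0.036). Bar 80 mm long along the plate's x, 16 wide, 18 high, top 45 mm above the plate's underside; under it 17 mm of free height between two feet. Pinch it from above across its 16 mm width. Axes as the plate's.
- marker: Magnetic stand, fixed to the bench beyond the outer end of the rest: dark block 40 x 50 x 44 mm, at y = +0.080 of this frame, with a steel post that carries the red reference rod. Origin: on the bench directly below the rod, on the rest's centre line; axes parallel to the rest's.
- rod_mark (a point): Point on the axis of the red reference rod (5 mm thick, level, running across, along the stand's y) where it crosses the rest's centre line, 104 mm above the bench, about 14 mm above the plate's top. It lies 170 to 200 mm beyond the outer end of the rest.
- spool: Bystander: small solder spool, 44 x 44 x 32 mm, loose, standing beside the rest on the side away from the robot. Origin: centre of its underside.
- tip_cleaner: Bystander: black round tip cleaner with brass wool, 58 mm wide, 43 mm high, loose, on the robot's side of the rest's outer end. Origin: centre of its underside.
- cutters: Bystander: red-handled side cutters, 121 x 46 x 13 mm, lying loose beside the rest on the robot's side. Origin: centre of its underside.
There are look-alikes about, which are no part of the job. Of the things that look like the riser, the larger one is meant.

How it is judged:
By the outcome, as a careful person would: the job done as asked, in the order asked, and still so for the second after the job is handed in, while the arm keeps its last pose, push and grip.
It also fails if it takes over 32 s, if anything falls off the work surface, if the arm or the gripper's body presses on something with over 40 N, if the wrist force passes 120 N, or if a joint passes its speed limit or range.

### The arm

A 6-joint arm with a two-finger parallel gripper is mounted at the origin on a cart in front of the work surface, level with it; the furniture and walls round the work are solid. World frame = base frame: x ahead of the robot, y to its left, z up, the work surface at z = 0. Lengths are in m, angles in rad, forces in N, time in s.
With the tool pointing down it reaches from about 0.275 to 0.825 m from the base axis. Payload 4.9 kg.
Tool frame: the origin (TCP) lies midway between the tips of the shut fingers; the grasp point (between the pads) lies 19 mm behind it (manip.pinch_z is the distance from the TCP to the grasp point, in m); z points along the fingers, y is the line along which they close (so a half turn about z gives the same grasp; the last joint's range is limited). The gripper opens to 85 mm and grips with 20 to 120 N. Pads are 22 mm wide; open, the fingers measure 114 mm over their backs; the gripper's body (76 mm by 85 mm) begins 54 mm behind the grasp point. The pads swing forward as they close: fully open they stand 13 mm farther back than shut.
Start: joints at [-1.455, 0.326, -0.193, 1.052, 0, 1.437], TCP at [0.136, -0.533, 0.197] pointing down, gripper open.
Joint ranges: [-2.65, 2.65], [-0.97, 1.79], [-1.3, 1.35], [-1.93, 2.1], [-1.47, 1.37], [-3.14, 3.14]. Speed limits (rad/s): [2.57, 2.57, 3.14, 3.14, 3.14, 3.14].

### API

Orientations are given as a 3x3 rotation matrix whose columns are the frame's x, y, z axes.
In Python, from workcell import telemetry, cams, job, manip gives the robot as it stands.
- The arm moves only by the shell command python3 -m handwheel 'ROWS' [OPENING] [FORCE]. ROWS is a JSON list of rows, 1 to 10 of them, each of 4 numbers: dx, dy, dz in m, then a turn about the tool's z in rad; each row shifts and turns the commanded pose from where the row before left it, along the tool's axes as they then stand; what a row does not reach is not made up. A row lasts 1/12 s, in which the tool goes at most 0.0417 m and 0.125 rad, less where a joint would pass 70% of its speed; a pose out of reach is approached as far as the arm can. OPENING is the opening from 0.0 (shut) to 1.0 (fully open), set as the command begins (- or left out keeps the last). The fingers move at their own pace and stop on an object; FORCE is the grip in N (left out, the last holds). Time passes only in rows, so rows that do not move let the fingers close. It prints the time, the measured TCP pose, the force, the opening and the grip force at its end.
- telemetry.get_state(): the state, without advancing time (a new reading comes with each control period).
- cams.camera(name): name is "scene" or "top"; returns a dict with "color" (400x640x3 uint8, red, green, blue), "fov_y" (degrees; the focal length in pixels is half the picture's height over the tangent of half this angle, whatever the lens; pixels are square), "cx", "cy" (the principal point, pixels), "R" (3x3) and "t" (3): a world point X has camera coordinates R X + t. Camera axes: x right, y down, z forward; pixel columns grow to the right and rows downward; lengths in m; the calibration is good to about 2 mm. A picture is of the moment at which its call begins. There is no depth.
- job.close_job(): hands the job in; it is judged then, once.
The state is a dict: "time": time; "joint_positions": joint angles; "dq": joint speeds; "joint_efforts": joint torques, N m; "ee_pos": TCP position; "eef_rot": TCP orientation; "ft_force": force on the tool from outside, world axes, zero at the start; "ft_torque": the same for the moment, N m; "width": opening from 0.0 (shut) to 1.0 (fully open); "grasp_force": force on a finger pad.
Only numpy, scipy, OpenCV 4.12 (cv2) and the standard library are available. Lean on these libraries where they do the work, as an engineer would, in place of code of your own. Each camera call takes 0.05 s, during which the arm holds its last target. There are 200 camera calls.

## Working session

There is one attempt and no reset: what is moved stays moved. The work goes in short steps, Python scripts to look and compute and a shell command to move; the robot and the scene stay as the last step left them, time stands still between calls to the robot, and variables do not carry over. Pictures are saved under pics/ and viewed, at most 10 in all, crops included, and the job is handed in when it is done.

```bash
mkdir -p pics; ls
cat > h.py <<'E'
import numpy as np, cv2
from workcell import telemetry, cams, job, manip
def cam(n):
    c=cams.camera(n); c['f']=c['color'].shape[0]/2/np.tan(np.radians(c['fov_y'])/2); c['R']=np.array(c['R']);c['t']=np.array(c['t']); return c
def ray(c,u,v):
    d=c['R'].T@np.array([(u-c['cx'])/c['f'],(v-c['cy'])/c['f'],1]); return -c['R'].T@c['t'],d
def onz(c,u,v,z):
    o,d=ray(c,u,v); return o+d*(z-o[2])/d[2]
def proj(c,X):
    p=c['R']@np.array(X)+c['t']; return p[:2]/p[2]*c['f']+[c['cx'],c['cy']]
E
python3 - <<'E'
from h import *
s=telemetry.get_state(); print(s)
for n in('top','scene'):
    c=cam(n); cv2.imwrite(f'pics/{n}0.png',c['color'][:,:,::-1]); print(n,c['f'],c['cx'],c['cy'],-c['R'].T@c['t'],c['R'].round(3).tolist())
E
```

```text
pics
{'time': 0.0, 'joint_positions': array([-1.45519534e+00,  3.26937254e-01, -1.93594110e-01,  1.05200882e+00,
        4.74904087e-06,  1.43658726e+00]), 'dq': array([-0.0010844 , -0.00048526, -0.00025192, -0.0014347 , -0.00049672,
        0.00076945]), 'joint_efforts': array([-5.66517228e-04, -4.43396580e+01,  2.62439489e+01,  1.54319219e-02,
       -2.72387842e-04,  6.78774029e-06]), 'ee_pos': array([ 0.1359031 , -0.5322739 ,  0.19580162]), 'eef_rot': array([[ 9.68959422e-01,  2.47219742e-01, -1.96425584e-04],
       [ 2.47219705e-01, -9.68957902e-01,  1.73276597e-03],
       [ 2.38045835e-04, -1.72754019e-03, -9.99998479e-01]]), 'ft_force': array([ 0.26778892,  0.28807223, -0.11746623]), 'ft_torque': array([-0.00663527,  0.0466687 , -0.0016307 ]), 'grasp_force': 0.0, 'width': 0.998775614952037}
top 456.34160450403584 319.9248416826402 193.07604531279821 [ 0.44461847 -0.02748262  1.06277441] [[-0.019, -1.0, -0.011], [-0.996, 0.02, -0.081], [0.081, 0.01, -0.997]]
scene 491.60199272811116 319.33295443490175 210.51003015887332 [-0.04396596  0.6486229   0.68734021] [[-0.758, -0.652, 0.009], [-0.366, 0.414, -0.833], [0.54, -0.635, -0.553]]
```

View pics/top0.png

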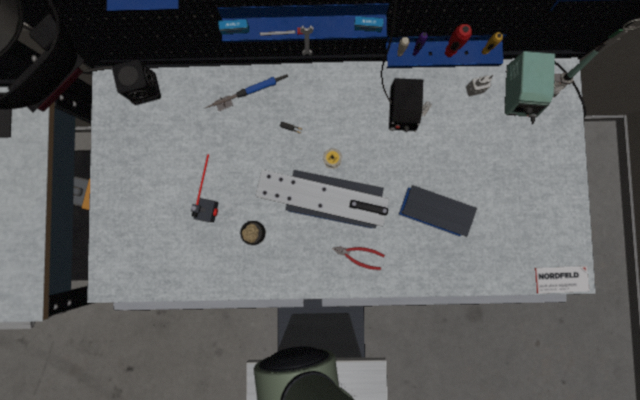

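View pics/scene0.png

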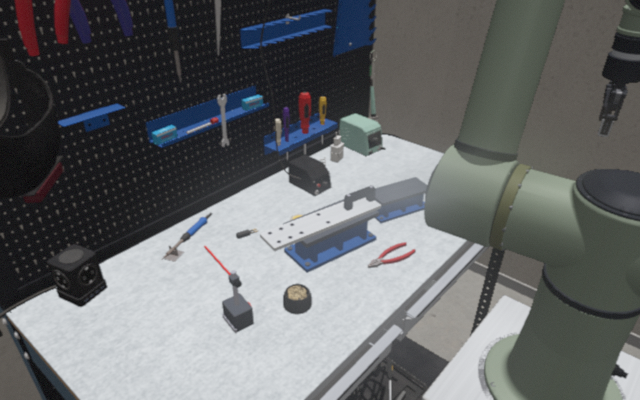

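The top view shows the plate at about (320,197) on the dark-topped rest, spanning (287–390, 170–225), with its handle bar at (369,208). The spool is at (332,158), the tip cleaner at (252,232), the cutters at (360,257), and the red rod runs (207,155)–(199,205) from the stand block at (205,210).

What could be mistaken for the target:
- **Rest:** the block under the plate (337,198), or the shorter blue and dark block at (438,210). I choose the larger one, under the plate.
- **Handle:** the black bar at (369,208), or the small black part at (291,127). I choose the one on the plate.
- **Red rod:** the thin rod at (203,180), or the red cutters. I choose the rod.

Next is a close crop to check.

Run:
```python
from h import *
a=cv2.imread('pics/top0.png')[140:240,185:400]; cv2.imwrite('pics/crop0.png',cv2.resize(a,None,fx=3.7,fy=3.7,interpolation=cv2.INTER_CUBIC))
b=cv2.imread('pics/scene0.png')[170:335,190:440]; cv2.imwrite('pics/crop1.png',cv2.resize(b,None,fx=3.2,fy=3.2,interpolation=cv2.INTER_CUBIC))
```

```text
(no output)
```

View pics/crop0.png

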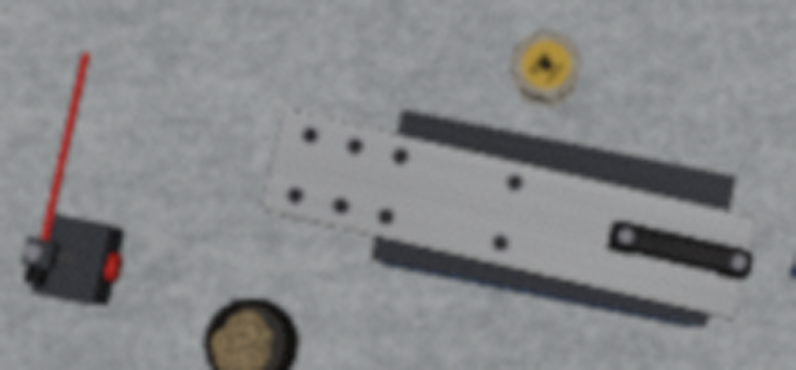

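View pics/crop1.png

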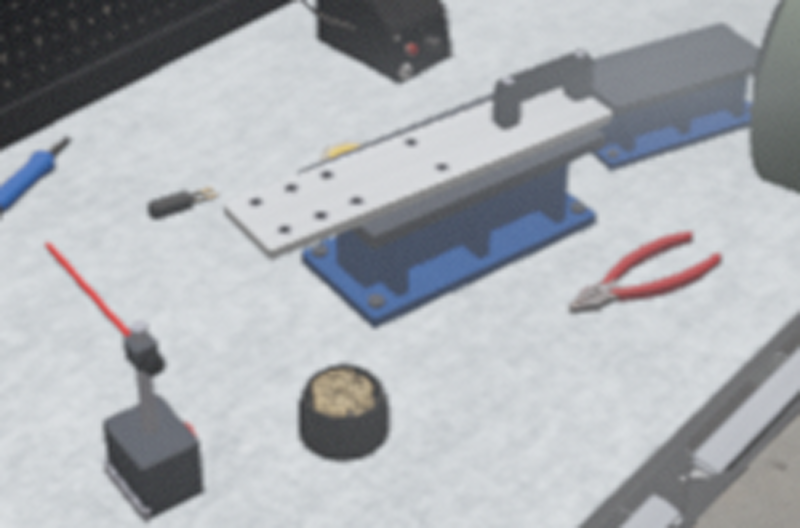

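The crop confirms the choice: an eight-hole plate with a bridge handle on the larger rest. In crop pixels, the rest's top corners are about (402,112), (735,180), (705,322) and (375,255). The plate's front edge runs (283,110)–(268,210), the handle (612,235)–(748,262), and the rod (85,55)–(47,240).

```bash
cat > meas.py <<'E'
from h import *
def big(c,x0,y0,x1,y1,k=8): return cv2.resize(c['color'][y0:y1,x0:x1],None,fx=k,fy=k,interpolation=cv2.INTER_CUBIC)
def unb(p,x0,y0,k=8): return (np.array(p,float)+.5)/k-.5+[x0,y0]
def rod(c,x0,y0,x1,y1):
    a=big(c,x0,y0,x1,y1).astype(int); m=((a[:,:,0]-a[:,:,1]>60)).astype('uint8')
    n,l,st,ce=cv2.connectedComponentsWithStats(m); i=1+max(range(n-1),key=lambda i:max(st[i+1][2:4]))
    p=np.argwhere(l==i)[:,::-1]; vx,vy,x,y=cv2.fitLine(p.astype('float32'),cv2.DIST_L2,0,.01,.01).ravel()
    t=(p-[x,y])@[vx,vy]; return [unb([x+s*vx,y+s*vy],x0,y0) for s in (t.min(),t.max())]
E
python3 - <<'E'
from meas import *
c=cam('top'); x0,y0,x1,y1=250,160,396,232
a=big(c,x0,y0,x1,y1).astype(int); g=a.mean(2); sat=a[:,:,2]-a[:,:,0]
m=((g<105)&(sat<28)).astype('uint8')
n,l,st,ce=cv2.connectedComponentsWithStats(m)
P=[];H=[];hd=None
for i in range(1,n):
    A=st[i][4]/64
    if A<2: continue
    u=unb(ce[i],x0,y0); print(i,u.round(1),A.round(1),st[i][:4])
    if A<30: H.append(u)
    r=cv2.minAreaRect(np.argwhere(l==i)[:,::-1].astype('float32'))
    if A>=30:
        q=[unb(k,x0,y0) for k in cv2.boxPoints(r)]
        for z in(.08,.125):print(z,np.array([onz(c,*k,z)[:2] for k in q]).round(4).tolist(), (np.array(r[1])/8).round(1))
H=np.array([onz(c,*u,.09)[:2] for u in H]);print('holes',H.round(4).tolist())
ct=np.argwhere(np.isin(l,[i for i in range(1,n) if st[i][4]/64>150]))[:,::-1]
r=cv2.minAreaRect(ct.astype('float32')); q=np.array([onz(c,*unb(k,x0,y0),.08)[:2] for k in cv2.boxPoints(r)])
print('rest',q.round(4).tolist(),q.mean(0),[np.linalg.norm(q[k]-q[k-1]) for k in range(4)])
T=rod(c,185,145,230,220); print('rod top',T,[onz(c,*p,.104).round(4) for p in T])
s=cam('scene'); S=rod(s,195,235,240,285); print('rod scene',S,[onz(s,*p,.104).round(4) for p in S])
E
```

```text
1 [333.6 160.1] 2.0 [667   0  14  12]
2 [329.2 165.7] 10.4 [611  34  54  27]
4 [339.9 182.7] 755.4 [339  79 731 216]
0.08 [[0.5605, 0.0435], [0.5808, 0.0388], [0.5347, -0.1555], [0.5146, -0.1505]] [92.2  9.5]
0.125 [[0.5552, 0.0402], [0.5746, 0.0358], [0.5306, -0.1496], [0.5114, -0.1449]] [92.2  9.5]
5 [268.4 176.1] 11.6 [136 117  30  31]
6 [280.4 179. ] 11.6 [232 141  31  31]
7 [292.8 181.8] 12.2 [331 162  31  33]
8 [323.7 188.9] 11.2 [578 220  31  31]
9 [264.3 192.4] 12.0 [103 247  32  32]
10 [276.7 195.2] 12.5 [201 269  34  32]
11 [288.8 198.1] 12.1 [300 293  30  31]
12 [368.4 207.1] 311.5 [793 318 315 127]
0.08 [[0.4933, -0.078], [0.512, -0.0828], [0.4911, -0.1656], [0.4725, -0.1607]] [39.8  8.9]
0.125 [[0.4911, -0.0757], [0.5089, -0.0802], [0.4889, -0.1593], [0.4712, -0.1546]] [39.8  8.9]
13 [327.1 216. ] 558.9 [284 351 731 196]
0.08 [[0.489, 0.0599], [0.5047, 0.056], [0.4556, -0.138], [0.44, -0.1339]] [93.1  7.5]
0.125 [[0.487, 0.0559], [0.502, 0.0522], [0.4551, -0.133], [0.4402, -0.1291]] [93.1  7.5]
14 [319.8 205.2] 11.4 [547 350  31  30]
15 [256.5 226.4] 148.3 [  0 485 129  
[... 210 characters left out ...]
[0.5827, -0.0391], [0.5629, 0.092], [0.556, 0.0662], [0.5495, 0.0398], [0.5329, -0.0262], [0.528, 0.1011], [0.5214, 0.0747], [0.5147, 0.0487], [0.4982, -0.0172]]
rest [[0.488, 0.0597], [0.579, 0.0401], [0.5308, -0.1746], [0.4407, -0.1535]] [ 0.50961634 -0.05705996] [np.float64(0.21840192591325513), np.float64(0.09306507723095268), np.float64(0.21999777888932895), np.float64(0.09250412993130556)]
rod top [array([196.50080525, 204.32665039]), array([207.71937935, 154.13874352])] [array([0.5044, 0.2428, 0.104 ]), array([0.6109, 0.2191, 0.104 ])]
rod scene [array([204.34986518, 245.76571197]), array([229.82747888, 274.31257177])] [array([0.6116, 0.2187, 0.104 ]), array([0.5108, 0.2412, 0.104 ])]
```

```bash
cat >> meas.py <<'E'
def edge(c,A,B,n,z,dark,lo=-.012,hi=.012,N=60,ch=None):
    """line A->B (world xy at z); scan along normal n; crossing where gradient is strongest (dark: sign). returns pts"""
    img=(c['color'].astype('float32').mean(2) if ch is None else c['color'].astype('float32')[:,:,ch]); img=cv2.GaussianBlur(img,(0,0),.7); s=np.linspace(lo,hi,97); P=[]
    for t in np.linspace(.06,.94,N):
        b=np.array(A)*(1-t)+np.array(B)*t; q=np.array([proj(c,[*(b+n*k),z]) for k in s],'float32')
        v=cv2.remap(img,q[:,0][None],q[:,1][None],cv2.INTER_CUBIC)[0]; g=np.gradient(v,s)*dark; i=int(g.argmax())
        if 2<i<94: P.append(b+n*s[i])
    P=np.array(P,'float32'); vx,vy,x,y=cv2.fitLine(P,cv2.DIST_HUBER,0,.001,.001).ravel()
    d=np.array([vx,vy])*np.sign(np.dot([vx,vy],np.array(B)-A)); r=(P-[x,y])@[-d[1],d[0]]
    return np.array([x,y]),d,float(np.median(abs(r))),len(P)
E
python3 - <<'E'
from meas import *
th=np.radians(12.8); X=np.array([np.sin(th),np.cos(th)]); Y=np.array([-X[1],X[0]]) # rest y = z cross x
print('Y',Y)
c=cam('top'); C=np.array([.5111,-.0477]); ang=lambda d:np.degrees(np.arctan2(d[0],d[1]))
def show(n,e,ref):
    p,d,r,k=e; print(n,'ang',round(ang(d),2),'local',((p-C)@X).round(4),((p-C)@Y).round(4),'mm res',round(r*1000,2),k)
L=lambda x,y:C+X*x+Y*y
z=.08
show('far',edge(c,L(-.09,-.045),L(.09,-.045),-Y,z,1),0)
show('near',edge(c,L(-.09,.045),L(.09,.045),Y,z,1),0)
show('outer far',edge(c,L(.1,-.043),L(.1,-.034),X,z,1),0)
show('outer near',edge(c,L(.1,.034),L(.1,.043),X,z,1),0)
show('rear far',edge(c,L(-.1,-.043),L(-.1,-.034),-X,z,1),0)
# plate edges at z=.09 : holes
H=np.array([[.5629,.092],[.556,.0662],[.5495,.0398],[.5329,-.0262],[.528,.1011],[.5214,.0747],[.5147,.0487],[.4982,-.0172]])
d1=cv2.fitLine(H[:4].astype('float32'),2,0,.001,.001).ravel();d2=cv2.fitLine(H[4:].astype('float32'),2,0,.001,.001).ravel()
print('hole rows ang',ang(d1[:2]*np.sign(d1[1])),ang(d2[:2]*np.sign(d2[1])))
pd=np.array([d1[0]*np.sign(d1[1])+d2[0]*np.sign(d2[1]),2*abs(d1[1])]);pd/=np.linalg.norm(pd);pn=np.array([-pd[1],pd[0]])
mid=H.mean(0); print('mid',mid,'along',((H-mid)@pd).round(4))
hc=np.mean([[.4911,-.0757],[.5089,-.0802],[.4889,-.1593],[.4712,-.1546]],0); print('handle',hc,'lat off holes axis',(hc-mid)@pn,'pd',pd, 'handle along',(hc-mid)@pd)
f=hc+pd*.24
M=lambda s,y:hc+pd*s+pn*y
for z,n in((.09,'front'),):
    e=edge(c,M(.24,-.028),M(.24,.028),pd,z,1,-.02,.02); print('front along from handle',(e[0]-hc)@pd,ang([e[1][1],-e[1][0]]),e[2:])
    e=edge(c,M(.24,-.028),M(.24,.028),pd,z,-1,-.02,.02); print('front- along from handle',(e[0]-hc)@pd,e[2:])
R=np.array([[.5044,.2428],[.6109,.2191]]); print('rod local',((R-C)@X),((R-C)@Y))
E
```

```text
Y [-0.97514935  0.2215485 ]
far ang 12.64 local -0.0019 -0.0464 mm res 0.49 60
near ang 12.74 local -0.0 0.0449 mm res 0.52 60
outer far ang -67.7 local 0.0995 -0.0385 mm res 0.39 60
outer near ang -87.86 local 0.0996 0.039 mm res 0.15 60
rear far ang -78.87 local -0.0999 -0.0394 mm res 0.37 60
hole rows ang 14.187939 14.149008
mid [0.53295   0.0473875] along [ 0.0506  0.0239 -0.0033 -0.0714  0.0509  0.0237 -0.0032 -0.0711]
handle [ 0.490025 -0.11745 ] lat off holes axis 0.0012678402760997326 pd [0.24479367 0.9695752 ] handle along -0.17033012458197774
front along from handle 0.23508334877349824 -12.451675334858797 (0.004859083603656167, 60)
front- along from handle 0.24262501885110566 (0.0042324869227581274, 34)
rod local [0.28179651 0.28228039] [ 0.07089334 -0.03821077]
```

The rest's long edges agree at about 12.65° with 91 mm width, and the rod is at 182 mm past the end, inside the stated range. The plate is at 14.15°, overhanging about 67 mm, so it must slide about 115 mm and turn about −1.5°. I'll start moving: first turn the tool, then travel.

```bash
python3 -m handwheel '[[0,0,0,-0.1193],[0,0,0,-0.1193],[0,0,0,-0.1193],[0,0,0,-0.1193],[0,0,0,-0.1193],[0,0,0,-0.1193],[0,0,0,-0.1193],[0,0,0,-0.1193],[0,0,0,-0.1193]]' 1.0 60
python3 -m handwheel '[[0.035,0.0173,0,0],[0.035,0.0173,0,0],[0.035,0.0173,0,0],[0.035,0.0173,0,0],[0.035,0.0173,0,0],[0.035,0.0173,0,0],[0.035,0.0173,0,0]]'
python3 -m handwheel '[[0.035,0.0173,0,0],[0.035,0.0173,0,0],[0.035,0.0173,0,0],[0.035,0.0173,0,0],[0.035,0.0173,0,0],[0.035,0.0173,0,0],[0,0,0,0],[0,0,0,0]]'
cat > rel.py <<'E'
from h import *
import sys
s=telemetry.get_state(); R=np.array(s['eef_rot']); p=np.array(s['ee_pos']); yaw=np.degrees(np.arctan2(R[1,0],R[0,0]))
t=np.array([float(v) for v in sys.argv[1:4]]); print('t',round(s['time'],2),'pos',p.round(4),'yaw',yaw.round(2),'d tool',(R.T@(t-p)).round(4),'F',s['ft_force'].round(1),'w',round(s['width'],3),s['grasp_force'])
E
python3 rel.py .491 -.1177 .160; python3 -c "
from h import *;print(manip.pinch_z)"
```

```text
time: 1.0
ee_pos: [0.1359, -0.5328, 0.1964]
eef_rot: [[0.239, 0.971, -0.0], [0.971, -0.239, 0.0], [0.0, -0.0, -1.0]]
ft_force: [0.2, -0.7, -0.1]
width: 0.998
grasp_force: 0.0
time: 1.58
ee_pos: [0.3142, -0.3234, 0.1967]
eef_rot: [[0.245, 0.969, 0.0], [0.969, -0.245, -0.0], [-0.0, 0.0, -1.0]]
ft_force: [0.6, -0.8, 0.6]
width: 0.998
grasp_force: 0.0
time: 2.25
ee_pos: [0.4662, -0.1452, 0.1964]
eef_rot: [[0.24, 0.971, -0.0], [0.971, -0.24, -0.0], [-0.0, -0.0, -1.0]]
ft_force: [-0.8, 0.2, -0.1]
width: 1.003
grasp_force: 0.0
t 2.25 pos [ 0.4662 -0.1452  0.1964] yaw 76.09 d tool [0.0327 0.0175 0.0364] F [-0.8  0.2 -0.1] w 1.003 0.0
0.0187
```

```bash
python3 -m handwheel '[[0.0327,0.0175,0,0],[0,0,0.022,0],[0,0,0.022,0],[0,0,0.01,0],[0,0,0,0],[0,0,0,0]]' >/dev/null
python3 rel.py .491 -.1177 .098
python3 - <<'E'
from h import *
a=cam('scene')['color'][150:270,290:440,::-1]; b=cam('top')['color'][160:240,300:420,::-1]
a=cv2.resize(a,(600,480),interpolation=cv2.INTER_CUBIC)[:, :400]; b=cv2.resize(b,(400,267),interpolation=cv2.INTER_CUBIC)
o=np.zeros((480,800,3),'uint8'); o[:,:400]=a; o[:267,400:]=b; cv2.imwrite('pics/g0.png',o)
E
```

```text
t 2.75 pos [ 0.4895 -0.1202  0.1425] yaw 75.73 d tool [0.0028 0.0009 0.0445] F [ 0.6 -1.  -0.1] w 0.999 0.0
```

View pics/g0.png

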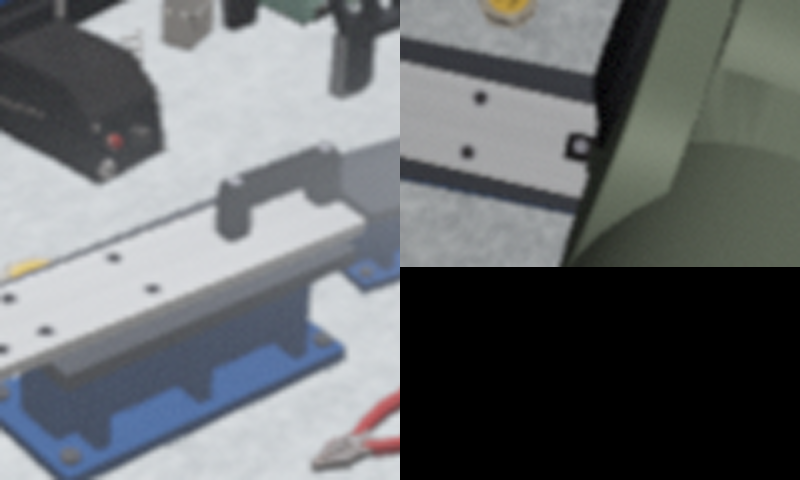

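The scene half shows the handle clear at (280,180) and one open finger coming down behind it at (350,60). The top camera is blocked by the arm. Position and size fit, so I'll descend gently and watch the force.

```bash
python3 -m handwheel '[[0.0028,0.0009,0.015,0],[0,0,0.015,0],[0,0,0.0145,0],[0,0,0,0],[0,0,0,0]]' >/dev/null
python3 rel.py .491 -.1177 .098
python3 -m handwheel '[[0,0,0,0],[0,0,0,0],[0,0,0,0],[0,0,0,0],[0,0,0,0],[0,0,0,0],[0,0,0,0],[0,0,0,0]]' 0.0 60
python3 rel.py .491 -.1177 .098
python3 -m handwheel '[[0,0,0,0],[0,0,0,0],[0,0,0,0],[0,0,0,0]]'|tail -3; python3 rel.py .491 -.1177 .098
```

```text
t 3.27 pos [ 0.4919 -0.1172  0.0987] yaw 75.8 d tool [-0.0007 -0.0008  0.0007] F [-0.4 -1.   0.5] w 1.0 0.0
time: 3.93
ee_pos: [0.4919, -0.1169, 0.0981]
eef_rot: [[0.245, 0.97, -0.0], [0.97, -0.245, 0.0], [0.0, -0.0, -1.0]]
ft_force: [-0.2, 0.6, 0.1]
width: -0.001
grasp_force: 0.0
t 3.93 pos [ 0.4919 -0.1169  0.0981] yaw 75.83 d tool [-0.001  -0.0007  0.0001] F [-0.2  0.6  0.1] w -0.001 0.0
ft_force: [0.0, -0.5, 0.1]
width: -0.002
grasp_force: 0.0
t 4.27 pos [ 0.4919 -0.1169  0.098 ] yaw 75.83 d tool [-0.001  -0.0007  0.    ] F [ 0.  -0.5  0.1] w -0.002 0.0
```

The fingers shut on nothing, so I'll look before doing anything else.

Run:
```python
from h import *
c=cam('scene'); print(proj(c,[.4919,-.1169,.098]),proj(c,[.491,-.1177,.125]))
a=c['color'][100:280,260:500,::-1]; cv2.imwrite('pics/g1.png',cv2.resize(a,(800,600),interpolation=cv2.INTER_CUBIC))
```

```text
[358.41373433 200.68615567] [359.60909842 190.36684948]
```

View pics/g1.png

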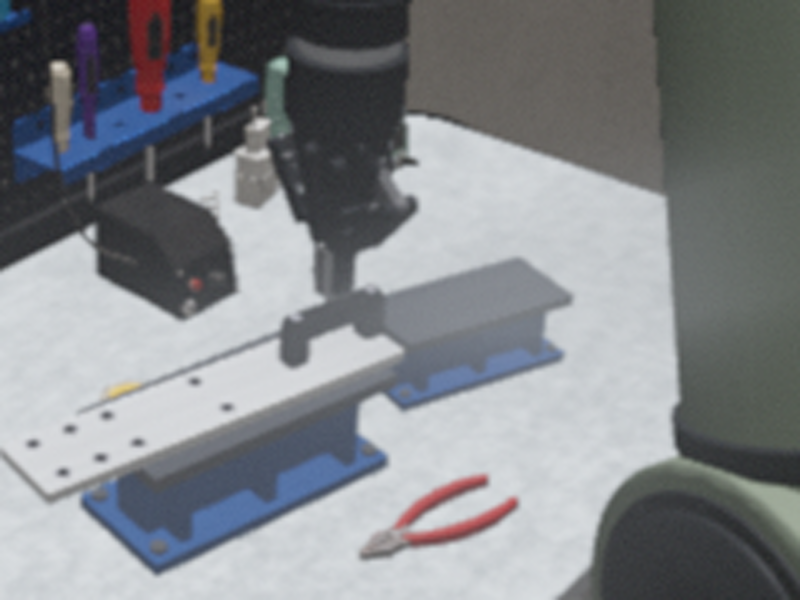

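The handle is where I measured it: its top projects to crop (332,301). The shut fingertips appear at crop (333,293), though, above the bar and not around it. I'll check the reported TCP height against the pictures.

Run:
```python
from h import *
c=cam('scene')
print('start TCP',proj(c,[.1359,-.5323,.196]), 'open tips',[proj(c,np.array([.1359,-.5323,.209])+k*np.array([.247,-.969,0])*.0425) for k in(-1,1)])
print('g0 far finger tip',[proj(c,np.array([.4895,-.1202,.1555])+k*np.array([.97,-.246,0])*.0425) for k in(-1,1)],'seen ~ (377,174)')
for z in(.098,.115,.125,.131,.14): print(z,proj(c,[.4919,-.1169,z]))
for n,off in(('handle +x 20',.02),('+40',.04)): print(n,proj(c,[.4919+off,-.1169-.25*off,.098]))
a=cv2.imread('pics/scene0.png')[60:150,570:640]; g=c['color'][165:215,335:385,::-1]
o=np.zeros((600,800,3),'uint8'); o[:510,:397]=cv2.resize(a,(397,510),interpolation=cv2.INTER_CUBIC); o[:400,400:]=cv2.resize(g,(400,400),interpolation=cv2.INTER_CUBIC); cv2.imwrite('pics/g2.png',o)
s=telemetry.get_state(); print(s['joint_positions'])
```

```text
start TCP [595.8484511  146.71401868] open tips [array([597.28782513, 148.9880489 ]), array([598.06908023, 134.44791434])]
g0 far finger tip [array([374.32483256, 186.44088924]), array([349.57668377, 170.32307733])] seen ~ (377,174)
0.098 [358.41373433 200.68615567]
0.115 [358.82172157 194.22183345]
0.125 [359.06501103 190.3670523 ]
0.131 [359.21217671 188.03529705]
0.14 [359.43462297 184.5107645 ]
handle +x 20 [352.67782707 196.66647091]
+40 [347.08384889 192.74624907]
[-3.79443828e-01  3.37671616e-01 -4.51445006e-01  7.81730474e-01
 -2.54319850e-05  1.43867934e+00]
```

View pics/g2.png

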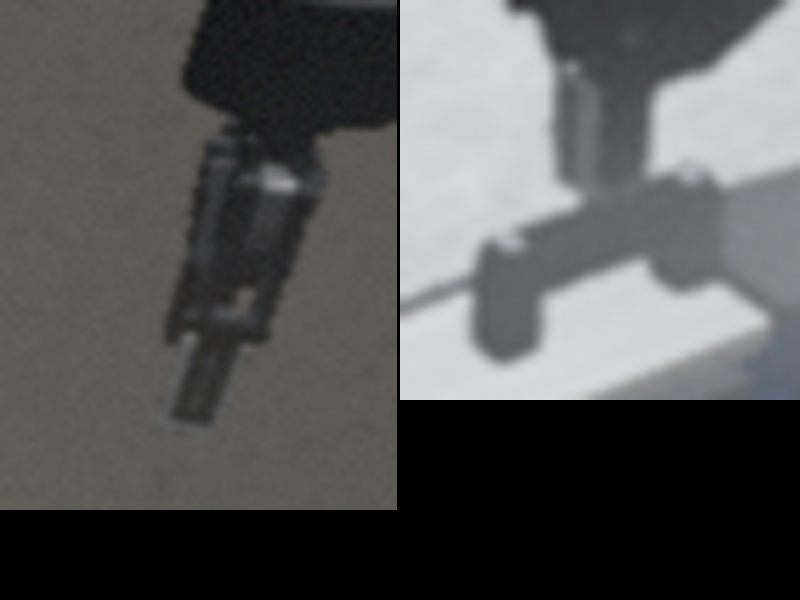

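Both sightings of the tips (start and now) lie about 31 mm higher along the tool axis than reported. That explains the empty, force-free closing above the bar (top at 0.125). I'll test this safely by opening, going down only 13 mm and closing with light force. The fingers should then stop on the bar.

```bash
python3 -m handwheel '[[0,0,0,0],[0,0,0,0],[0,0,0,0],[0,0,0,0],[0,0,0,0],[0,0,0,0],[0,0,0,0]]' 1.0 20|tail -2
python3 -m handwheel '[[-0.001,-0.0007,0.0045,0],[0,0,0.0045,0],[0,0,0.004,0],[0,0,0,0]]'|tail -3
python3 rel.py .491 -.1177 .085
python3 -m handwheel '[[0,0,0,0],[0,0,0,0],[0,0,0,0],[0,0,0,0],[0,0,0,0],[0,0,0,0],[0,0,0,0],[0,0,0,0]]' 0.0 20
python3 rel.py .491 -.1177 .085
```

```text
width: 0.972
grasp_force: 0.0
ft_force: [0.0, -0.9, 0.6]
width: 1.003
grasp_force: 0.0
t 5.28 pos [ 0.4901 -0.1174  0.0839] yaw 75.82 d tool [-0.0001  0.0009 -0.0011] F [ 0.  -0.9  0.6] w 1.003 0.0
time: 5.95
ee_pos: [0.4914, -0.1179, 0.0853]
eef_rot: [[0.245, 0.97, 0.001], [0.97, -0.245, -0.0], [-0.0, 0.001, -1.0]]
ft_force: [1.6, -0.6, 1.7]
width: 0.174
grasp_force: 22.6
t 5.95 pos [ 0.4914 -0.1179  0.0853] yaw 75.83 d tool [ 0.0001 -0.0004  0.0003] F [ 1.6 -0.6  1.7] w 0.174 22.606575787067413
```

Confirmed: the fingers stopped at 0.174 (about 15 mm) on the bar, so true height is roughly reported + 31 mm. I'll reopen, go down 16 mm and grip firmly.

```bash
python3 -m handwheel '[[0,0,0,0],[0,0,0,0],[0,0,0,0],[0,0,0,0],[0,0,0.004,0],[0,0,0.004,0],[0,0,0.004,0],[0,0,0.004,0],[0,0,0,0]]' 0.5 70|tail -3
python3 rel.py .491 -.1177 .069
python3 -m handwheel '[[0,0,0,0],[0,0,0,0],[0,0,0,0],[0,0,0,0],[0,0,0,0],[0,0,0,0]]' 0.0 70 >/dev/null
python3 rel.py .491 -.1177 .069
```

```text
ft_force: [-0.2, 0.4, -0.1]
width: 0.501
grasp_force: 0.0
t 6.7 pos [ 0.4902 -0.1174  0.068 ] yaw 75.83 d tool [-0.0001  0.0008 -0.001 ] F [-0.2  0.4 -0.1] w 0.501 0.0
t 7.2 pos [ 0.4913 -0.1178  0.0693] yaw 75.83 d tool [ 0.     -0.0003  0.0003] F [0.2 0.5 1.5] w 0.175 69.46932077407837
```

```bash
python3 -m handwheel '[[0,0,0.001,0],[0,0,0,0],[0,0,0,0]]' >/dev/null; python3 rel.py .521 -.0067 .069
python3 -m handwheel '[[0,0,0.001,0],[0,0,0,0],[0,0,0,0]]' >/dev/null; python3 rel.py .521 -.0067 .069
```

```text
t 7.45 pos [ 0.4913 -0.1178  0.0693] yaw 75.83 d tool [0.115  0.0016 0.0003] F [-3.7 -0.1 10.8] w 0.173 70.78938245773315
t 7.7 pos [ 0.4914 -0.1178  0.0693] yaw 75.84 d tool [0.115  0.0016 0.0002] F [-6.4  1.1 19.6] w 0.168 72.04415202140808
```

Stiffness is about 9 N/mm. I'll ease off to about 12 N, square up and slide the first part slowly.

```bash
python3 -m handwheel '[[0.003,0,-0.0008,-0.0066],[0.005,0.0003,0,-0.0066],[0.005,0.0004,0,-0.0065],[0.005,0.0005,0,-0.0065],[0.007,0.0006,0,0],[0.007,0.0006,0,0],[0.007,0.0006,0,0],[0.007,0.0006,0,0],[0.004,0.0004,0,0],[0,0,0,0]]' >/dev/null; python3 rel.py .521 -.0067 .069
```

```text
t 8.53 pos [ 0.5074 -0.0722  0.0693] yaw 77.31 d tool [ 0.0669 -0.0011 -0.0001] F [-1.2 -7.   8.9] w 0.175 70.56291103363037
```

```bash
python3 -m handwheel '[[0.004,0,0,0],[0.007,0,0,0],[0.007,0,0,0],[0.007,0,0,0],[0.007,0,0,0],[0.007,0,0,0],[0.007,0,0,0],[0.004,0,0,0],[0,0,0,0],[0,0,0,0]]' >/dev/null; python3 rel.py .521 -.0067 .069
cat > look.py <<'E'
from meas import *
import sys
th=np.radians(12.65);X=np.array([np.sin(th),np.cos(th)]);Y=np.array([-X[1],X[0]]);C=np.array([.5118,-.0479])
ang=lambda d:np.degrees(np.arctan2(d[0],d[1]))
s=telemetry.get_state(); p=np.array(s['ee_pos'])[:2]
for n in('top','scene'):
    c=cam(n); cv2.imwrite(f'pics/l_{n}.png',c['color'][:,:,::-1])
    img=c['color']; xs=[proj(c,[*(C+X*a+Y*b),.09]) for a in(-.02,.31) for b in(-.05,.05)]
    x0,y0=np.maximum(np.min(xs,0).astype(int),0); x1,y1=np.max(xs,0).astype(int)
    a=big(c,x0,y0,x1,y1).astype(int); g=a.mean(2); m=(g<(105 if n=='top' else 110)).astype('uint8'); k,l,st,ce=cv2.connectedComponentsWithStats(m); H=[]
    for i in range(1,k):
        A=st[i][4]/64
        if 3<A<30:
            q=onz(c,*unb(ce[i],x0,y0),.09)[:2]-C; q=np.array([q@X,q@Y])
            if abs(q[1])<.03: H.append(q)
    H=np.array(sorted(H,key=lambda q:q[0])); print(n,'holes local',H.round(4).tolist())
    if n=='top': print('rod',[((onz(c,*r,.104)[:2]-C)@np.array([X,Y]).T).round(4) for r in rod(c,185,145,230,220)])
E
python3 look.py
```

```text
t 9.37 pos [ 0.5186 -0.0234  0.0693] yaw 77.3 d tool [ 0.0168 -0.0013  0.0003] F [-0.5 -6.5  8.4] w 0.169 70.51207065582275
top holes local [[0.1925, -0.0186], [0.1928, 0.0172], [0.2195, -0.0188], [0.2196, 0.0172], [0.2466, 0.0172], [0.2467, -0.0188]]
rod [array([0.282, 0.071]), array([ 0.2822, -0.0383])]
scene holes local []
```

Run:
```python
from h import *
a=cv2.imread('pics/l_top.png')[150:215,190:240]; b=cv2.imread('pics/l_scene.png')[225:285,190:250]
o=np.zeros((520,800,3),'uint8'); o[:,:400]=cv2.resize(a,(400,520),interpolation=cv2.INTER_CUBIC); o[:400,400:]=cv2.resize(b,(400,400),interpolation=cv2.INTER_CUBIC); cv2.imwrite('pics/l0.png',o)
```

```text
(no output)
```

View pics/l0.png

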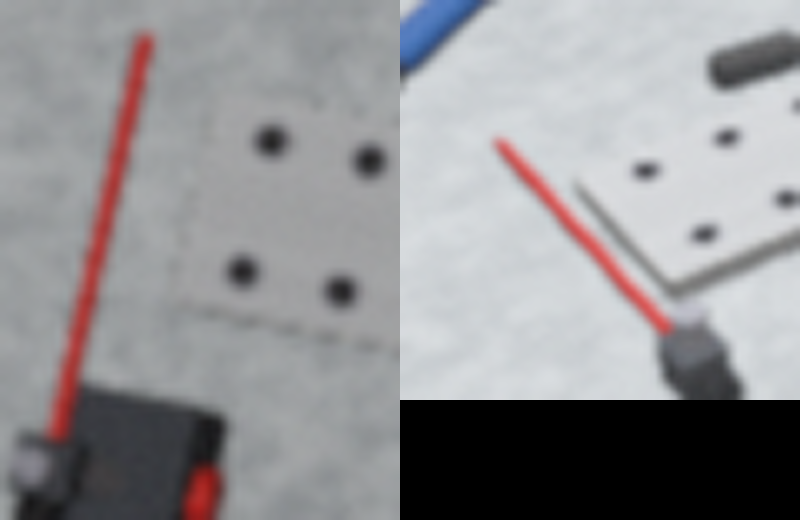

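The left half (top view) shows the rod from (145,40) to (60,435) and the front edge from about (210,100) to (180,300). The right half (scene view) shows the dark front face from (577,185) to (675,290), still short of the rod. I'll fit the front edge numerically in both views.

```bash
cat > front.py <<'E'
from meas import *
th=np.radians(12.65);X=np.array([np.sin(th),np.cos(th)]);Y=np.array([-X[1],X[0]]);C=np.array([.5118,-.0479]); L=lambda x,y:C+X*x+Y*y
def fr(c,n,x,lo=-.009,hi=.009):
    for z,sg in(((.09,-1),(.08,1)) if n=='scene' else ((.09,1),(.09,-1))):
        p,d,r,k=edge(c,L(x,-.026),L(x,.026),X,z,sg,lo,hi); q=p-C; t=-(q@Y)/(d@Y); print(n,z,sg,'front x',(q@X+t*(d@X)).round(4),'skew deg',np.degrees(np.arctan2(d@X,d@Y)).round(2),'res',round(r*1e3,2),k)
def ro(s):
    r=np.array([onz(s,*p,.104)[:2]-C for p in rod(s,195,235,240,285)])@np.array([X,Y]).T; print('rod scene',r.round(4).tolist())
E
python3 - <<'E'
from front import *
for n in('scene','top'): c=cam(n); fr(c,n,.264); 
ro(cam('scene'))
c=cam('top'); print([((onz(c,190+(x+.5)/8-.5,150+(y+.5)/8-.5,.09)[:2]-C)@np.array([X,Y]).T).round(4) for x,y in((210,103),(180,295))])
s=cam('scene'); print([((onz(s,190+(x-400+.5)/6.667-.5,225+(y+.5)/6.667-.5,.09)[:2]-C)@np.array([X,Y]).T).round(4) for x,y in((645,170),(705,234),(727,138),(787,199))])
E
```

```text
scene 0.09 -1 front x 0.2645 skew deg 0.36 res 0.47 49
scene 0.08 1 front x 0.2638 skew deg -0.5 res 0.35 22
top 0.09 1 front x 0.2674 skew deg 0.16 res 0.8 47
top 0.09 -1 front x 0.2625 skew deg 0.39 res 0.42 57
rod scene [[0.282, -0.0389], [0.2819, 0.0643]]
[array([ 0.2652, -0.0256]), array([0.2617, 0.0267])]
[array([ 0.2468, -0.0188]), array([0.2468, 0.0176]), array([ 0.2199, -0.0183]), array([0.2199, 0.0174])]
```

Front is at 0.2645 and the rod at 0.282, so 17.4 mm to go.

```bash
python3 -m handwheel '[[0.003,0,0,0],[0.004,-0.0003,0,0],[0.004,-0.0003,0,0],[0.004,0,0,0],[0.0024,0,0,0],[0,0,0,0],[0,0,0,0],[0,0,0,0]]' >/dev/null; python3 rel.py .521 -.0067 .069; python3 look.py
python3 - <<'E'
from front import *
c=cam('scene'); fr(c,'scene',.282,-.007,.007)
E
```

```text
t 10.38 pos [ 0.5219 -0.0073  0.0696] yaw 77.26 d tool [ 0.0004 -0.001   0.0006] F [-2.1 -8.9 10.9] w 0.17 70.80734610557556
top holes local [[0.2087, 0.0175], [0.2088, -0.0186], [0.2356, 0.0173], [0.2357, -0.0187], [0.2628, -0.0185], [0.2628, 0.0173]]
rod [array([0.282 , 0.0711]), array([ 0.2822, -0.0383])]
scene holes local []
scene 0.09 -1 front x 0.2817 skew deg 0.12 res 0.13 31
scene 0.08 1 front x 0.2812 skew deg -0.36 res 0.45 60
```

```bash
python3 -m handwheel '[[0.0006,-0.0003,0,0],[0.0006,-0.0003,0,0],[0,0,0,0],[0,0,0,0],[0,0,0,0],[0,0,0,0]]' >/dev/null; python3 rel.py .521 -.0067 .069; python3 look.py
python3 - <<'E'
from front import *
c=cam('scene'); fr(c,'scene',.282,-.007,.007)
a=cv2.imread('pics/l_top.png')[150:240,180:330]; b=c['color'][190:310,190:420,::-1]
o=np.zeros((600,800,3),'uint8'); o[:240,:400]=cv2.resize(a,(400,240),interpolation=cv2.INTER_CUBIC); o[180:,:]=cv2.resize(b,(800,417),interpolation=cv2.INTER_CUBIC)[:0+420].repeat(1,0) if False else cv2.resize(b,(800,420),interpolation=cv2.INTER_CUBIC)
o[:180,:300]=cv2.resize(a,(300,180),interpolation=cv2.INTER_CUBIC); cv2.imwrite('pics/end.png',o)
E
```

```text
t 11.03 pos [ 0.5219 -0.0064  0.0696] yaw 77.24 d tool [-0.0005 -0.0008  0.0006] F [-0.9 -9.8 10.3] w 0.168 70.65178513526917
top holes local [[0.2096, -0.0184], [0.2097, 0.0176], [0.2365, -0.0184], [0.2367, 0.0176], [0.2635, -0.0184], [0.2635, 0.0176]]
rod [array([0.282 , 0.0711]), array([ 0.2822, -0.0383])]
scene holes local [[0.2647, 0.019]]
scene 0.09 -1 front x 0.2825 skew deg 0.45 res 0.23 49
scene 0.08 1 front x 0.2822 skew deg -0.38 res 0.45 59
```

View pics/end.png

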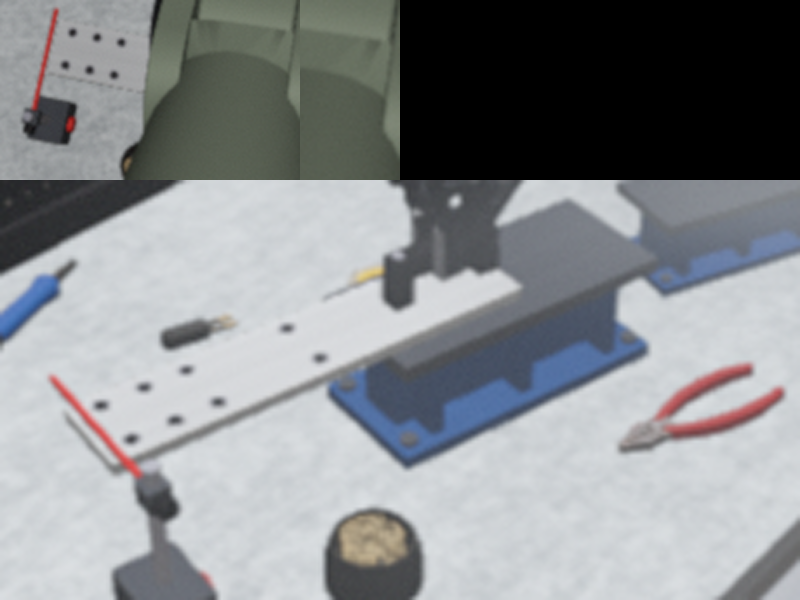

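The end picture shows the plate flat on the rest and held by its handle at (440,265). Its front edge (70,415)–(115,465) lies below the red rod, and the bystanders are untouched. The front measures 0.2813 to 0.2825 against the rod at 0.282, it is centred to under 1 mm, and the press is about 10 N, so I'm handing in.

```bash
python3 -c "
from h import *
s=telemetry.get_state();print(s['dq'].round(4));print(job.close_job())"
```

```text
[ 0.0014 -0.0009  0.0022 -0.0011 -0.0005  0.0001]
the job is handed in; nothing more can be done
None
```

I handed the job in at about 11 s, at standstill: the plate is flat on the rest with its front edge within about 1 mm of the red rod, square to within about 0.5° and centred to under 1 mm, held by its handle with about 10 N downward press.

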